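# Seat the fixture plate on the three-ball mount

## Robot

A 6-joint arm with a two-finger parallel gripper is mounted at the origin on a cart in front of the work surface, level with it; the furniture and walls round the work are solid. World frame = base frame: x ahead of the robot, y to its left, z up, the work surface at z = 0. Lengths are in m, angles in rad, forces in N, time in s.
With the tool pointing down it reaches from about 0.35 to 0.925 m from the base axis. Payload 6.4 kg.
Tool frame: the origin (TCP) lies on the front face of the gripper's body, between the roots of the fingers; the fingertips stand 97 mm ahead of it and the grasp point (between the pads) lies 78 mm ahead of it; z points along the fingers, x is the direction in which the jaws open and shut, and the axes are right-handed (so a half turn about z gives the same grasp; the last joint's range is limited). The gripper opens to 94 mm and grips with 3 to 60 N. Pads are 16 mm wide; open, the fingers measure 119 mm over their backs; the gripper's body (75 mm by 177 mm) begins 78 mm behind the grasp point.
Start: joints at [-1.471, 0.245, 1.558, -0, 1.339, -0.174], TCP at [0.176, -0.626, 0.303] pointing down, gripper open.
Joint ranges: [-3.13, 3.13], [-1.02, 2.26], [0.13, 2.54], [-0.95, 4.09], [0.21, 2.88], [-2.74, 2.74]. Speed limits (rad/s): [2.57, 2.57, 3.14, 3.14, 3.14, 3.14].

## Interface

Orientations are given as a rotation vector (axis times angle).
In Python, from plant import bot gives the robot as it stands. Calls block until the motion is done:
- bot.movep(position, orientation): joint-space move of the TCP to a pose.
- bot.move_straight(position, rotation=None, velocity=0.15): straight line of the TCP; rotation=None keeps the orientation; velocity is the mean speed in m/s.
- bot.move_j(angles): joint-space move.
- bot.move_gripper(opening, newtons=None): finger opening in m; newtons is the grip in N (None keeps the last); returns when the fingers have stopped.
- bot.sleep(seconds).
- bot.solve_ik(position, orientation): joint angles nearest the present ones, or None.
- bot.camera(name): name is "scene" or "top" or "wrist"; returns the picture (480x640x3 uint8, red, green, blue); there is no depth.
- bot.camera_info(name): a dict with "vertical_fov" (degrees; the focal length in pixels is half the picture's height over the tangent of half this angle, whatever the lens; pixels are square), "cx", "cy" (the principal point, pixels), "k1" (the pictures are not rectified: a ray, as slopes to the right and down, at radius r is drawn at 1 + k1 r^2 times it, then the intrinsics apply), "rvec" (rotation vector, rad) and "tvec" (3), from world to camera coordinates, as OpenCV has them. Camera axes: x right, y down, z forward; pixel columns grow to the right and rows downward; lengths in m; the calibration is good to about 2 mm. A picture is of the moment at which its call begins: read the wrist's pose just before it. camera_info takes no time and is no camera call; for the wrist camera it gives the pose at the moment of the call.
A pose or a line that the arm cannot do raises bot.MotionError and nothing moves.
- bot.close_job(): hands the job in, once; it reports no verdict.
Readings, each from a call of its own:
- bot.current_time(): time.
- bot.current_joint_positions(): joint angles.
- bot.current_joint_velocities(): joint speeds.
- bot.current_joint_efforts(): joint torques, N m.
- bot.current_tcp_pos(): TCP position.
- bot.current_eef_rot(): TCP orientation.
- bot.current_force(): force on the tool from outside, world axes, zero at the start.
- bot.current_torque(): the same for the moment, N m.
- bot.current_width(): finger opening in m.
Only numpy, scipy, OpenCV 4.12 (cv2) and the standard library are available. Lean on these libraries where they do the work, as an engineer would, in place of code of your own. Each camera call takes 0.05 s, during which the arm holds its last target.

## Task

Pick up the steel fixture plate by its block and put it on the three-ball mount, with its narrow nose at the mount's nose end. Press it down gently past the two sprung roller arms until they snap over its edges and pull it fully home, level on all three balls, then let go; feel for the seat, because the mount's height setting is not known and forcing the plate hard onto the balls would dent them. Do not push the other things on the bench about.

Things in the scene. Friction and masses are not known exactly. Their poses are not given: they have to be found in the camera images.
- plate: Loose steel plate, 110 mm long (x), 0.3 to 0.5 kg: broad tail (90 mm wide in y, x -55 to 16 mm), narrow nose (50 mm wide, to x 55). Origin: mid-plan, at the bottom of its dowel pins (bench level as it lies); z up. The plate proper spans z 6 to 14 mm. Below, 3 pairs of 6 mm pins, 18 mm apart, pointing outward, at (36,0), (-20,32), (-20,-32) mm: each pair straddles a ball and finds it within 5 mm.
- plate_nose (a point): Middle of the plate's nose edge, at (55, 0, 10) mm in the plate's frame. Nose and tail edges are half-round, 4 mm radius.
- plate_block (a point): Centre of the top face of the aluminium block on the plate's middle, at (0, 0, 50) mm in the plate's frame. The upright part, for holding and pressing, is 40 mm along the plate's x and 16 mm along its y, from z = 22 to 50 mm; it stands on a foot flange 56 x 50 mm, z = 14 to 22 mm.
- mount: Three-ball mount screwed to the bench: grey foot 140 x 110 mm (x, y), and on a thick column a steel head with the plate's outline, with three fixed steel balls, 20 mm diameter, at (36,0), (-20,32), (-20,-32) mm. Origin: centre of the foot's underside, on the bench; x to the nose (narrow) end, z up. The head's height setting, 0 to 40 mm, is not measured and does not change under load.
- mount_seat (a point): 60 mm above the mount's origin, same axes: where the plate's origin lies when home if the height setting is 0; a setting up to 40 mm puts home that much higher. Lowered from above, the plate meets the two rollers 13 mm above home. Held level, a push of 8 to 18 N opens the arms; from 5 mm above home the springs pull it down with about 10 N and centre it, once it is let go.
- mount_nose (a point): Middle of the nose-end edge of the mount's foot, on top of the foot, at (70, 0, 12) mm in the mount's frame. The arms' rollers (10 mm thick, along y) stand at x = +56 and -56 mm, their tops 81 mm above the mount's origin plus the height setting. Pushing the plate onto the balls with more than about 22 N dents them.
- nose_arm (a joint): Sprung roller arm at the mount's nose end, rad, grows as the arm swings outward. 0: at its inner stop (no plate); about 0.095: roller at the widest part of the plate's edge; about 0.034: roller over the edge of a plate that is fully home (0.015 to 0.052 counts).
- tail_arm (a joint): The same arm at the mount's tail end, same values. If only one end of the plate has snapped in (it then stands tilted by about 0.14 rad), a push from above on the plate near the raised end, some 40 mm from its middle, brings that end home too.
- spanner: Bystander: open-ended spanner 150 x 30 x 6 mm lying on the bench; origin at its middle underneath. Leave it.
- tape_roll: Bystander: roll of tape, 77 mm diameter, 19 mm high; origin centre of its underside. Leave it.
- chuck_key: Bystander: T-shaped drill chuck key 55 x 48 x 15 mm; origin centre of its underside. Leave it.

How it is judged:
On the way:
1. the plate is lifted clear of the bench (height (world z) of plate above 0.03 m), for 0.2 s.
At the end, for the whole second after the job is handed in: The plate sits fully home on the three balls: both roller arms bear on its edges (arm joints 0.015 to 0.052 rad), it is level within 0.02 rad, within 3 mm and 0.03 rad of the mount's centre and heading with its nose at the nose end, pulled onto the mount with more than 8 N, still, and released (value of joint nose_arm between 0.015 and 0.052 rad and value of joint tail_arm between 0.015 and 0.052 rad and angle between plate's own z axis and vertical below 0.02 rad and horizontal distance between plate and mount below 0.003 m and x of plate_nose in the frame of mount above 0.05 m and angle between the x axis of plate and the x axis of mount, either way round below 0.03 rad and contact force between plate and mount above 8 N and linear speed of plate below 0.01 m/s); the robot touches nothing.
It fails at once if the plate is forced hard onto the mount (contact forces on its pins and edges add up to more than 65 N) (contact force between plate and mount above 65 N).
It fails at once if the spanner is pushed aside (more than 20 mm) (distance of spanner from where it was at the start of the episode above 0.02 m).
It fails at once if the tape roll is pushed aside (more than 20 mm) (distance of tape_roll from where it was at the start of the episode above 0.02 m).
It fails at once if the chuck key is pushed aside (more than 20 mm) (distance of chuck_key from where it was at the start of the episode above 0.02 m).
It also fails if it takes over 51 s, if anything falls off the work surface, if the arm or the gripper's body presses on something with over 40 N, if the wrist force passes 120 N, or if a joint passes its speed limit or range.

## Working session

There is one attempt and no reset: what is moved stays moved. The work goes in short steps, each a Python script; the robot and the scene stay as the last script left them, time stands still between calls to the robot, and variables do not carry over. Pictures are saved under pics/ and viewed, and the job is handed in when it is done.

```bash
ls; mkdir -p pics
python3 - <<'E'
from plant import bot
import cv2
for n in ["scene","top","wrist"]:
    print(n,bot.camera_info(n)); cv2.imwrite(f"pics/{n}0.png",bot.camera(n)[:,:,::-1])
print(bot.current_time(),bot.current_force(),bot.current_eef_rot(),bot.current_width())
E
```

```text
pics
scene {'vertical_fov': 43.065169714147515, 'cx': 320.1320319083466, 'cy': 229.69992640140737, 'k1': -0.03381993461564416, 'rvec': array([ 0.530215  ,  2.55297473, -1.39636584]), 'tvec': array([ 0.53051867, -0.01224231,  1.08480662])}
top {'vertical_fov': 45.77846761069786, 'cx': 333.55413732849877, 'cy': 246.25999946581945, 'k1': -0.15914446411072206, 'rvec': array([ 2.1910138 , -2.16808489,  0.13013409]), 'tvec': array([-0.10404609,  0.55648372,  0.91903192])}
wrist {'vertical_fov': 59.49064082881022, 'cx': 319.7825115713332, 'cy': 235.62030583676238, 'k1': -0.05352349353640041, 'rvec': array([-2.34571501,  1.77598727,  0.21890383]), 'tvec': array([-0.64924196, -0.02607967,  0.39030638])}
0.15 [ 0.1188143  -0.32416574  0.30097962] [-2.50295602e+00  1.89686225e+00  1.56638158e-03] 0.09428781565911734
```

View pics/top0.png

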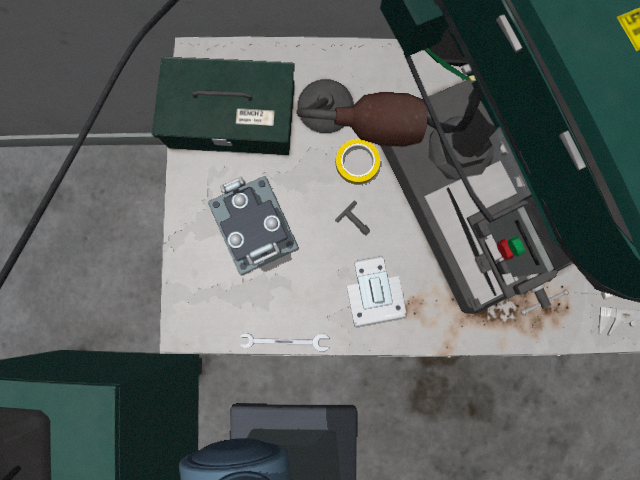

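View pics/scene0.png

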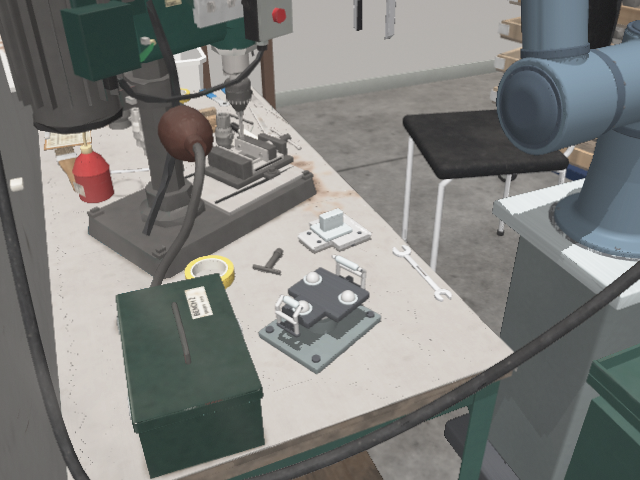

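View pics/wrist0.png

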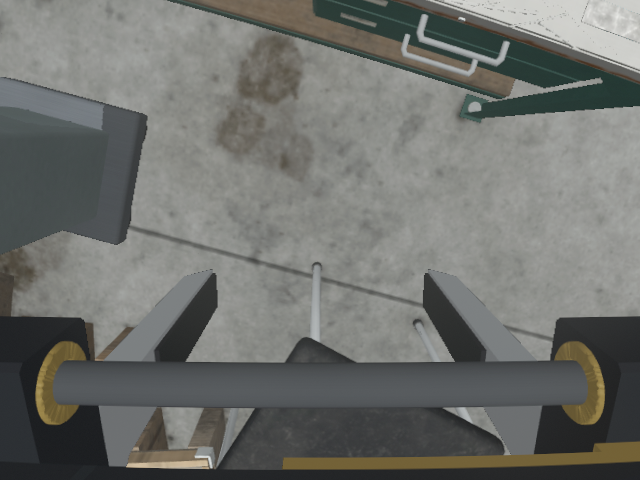

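The top view shows the mount near (253,225), with its nose probably toward (235,190), and the plate near (376,292), with its nose up. The spanner, key and tape are clear of both. I'll enlarge the crops.

Run:
```python
import cv2,numpy as np
t=cv2.imread("pics/top0.png");s=cv2.imread("pics/scene0.png")
a=cv2.resize(t[165:285,195:315],None,fx=5,fy=5,interpolation=cv2.INTER_CUBIC)
b=cv2.resize(t[245:345,325:425],None,fx=6,fy=6,interpolation=cv2.INTER_CUBIC)
cv2.imwrite("pics/ta.png",a);cv2.imwrite("pics/tb.png",b)
cv2.imwrite("pics/sa.png",cv2.resize(s[190:380,240:440],None,fx=3,fy=3,interpolation=cv2.INTER_CUBIC))
```

```text
(no output)
```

View pics/ta.png

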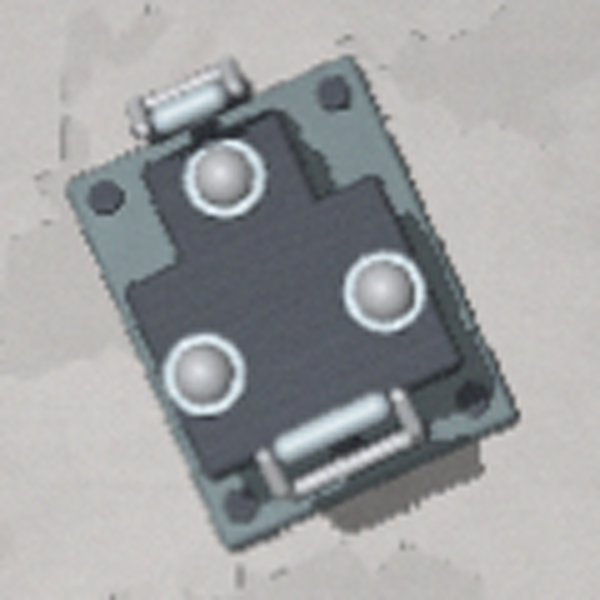

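View pics/tb.png

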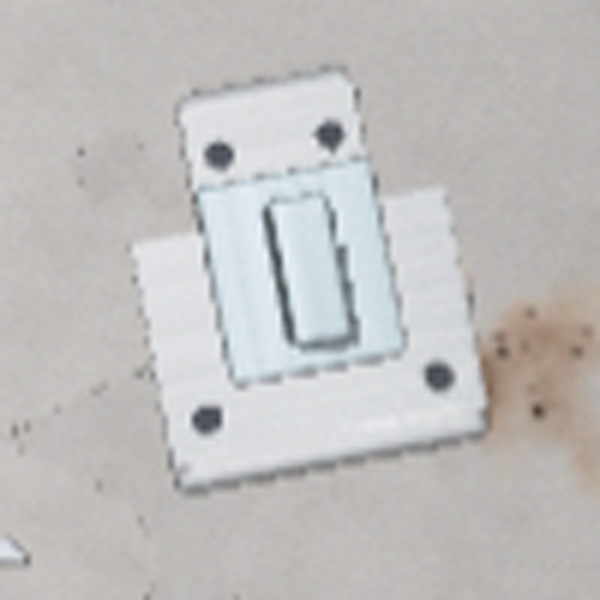

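View pics/sa.png

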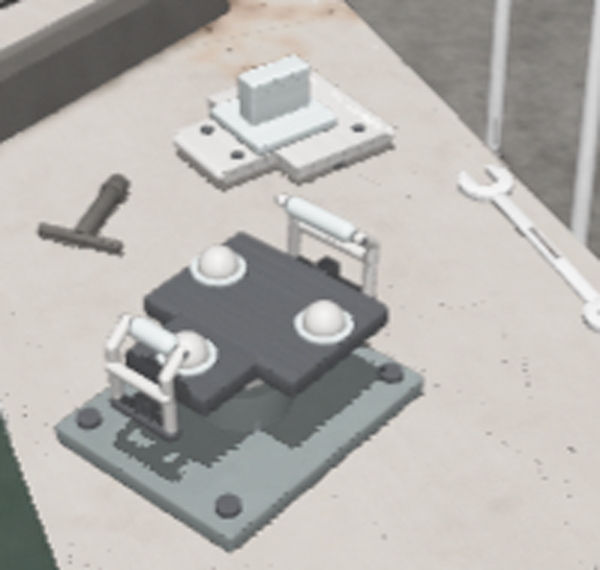

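```bash
cat > h.py <<'E'
import numpy as np, cv2
from scipy.optimize import least_squares
from scipy.spatial.transform import Rotation as R
def proj(ci,P):
    P=np.atleast_2d(P); X=R.from_rotvec(ci['rvec']).apply(P)+ci['tvec']
    u=X[:,:2]/X[:,2:]; r2=(u**2).sum(1,keepdims=True)
    u=u*(1+ci['k1']*r2); f=240/np.tan(np.radians(ci['vertical_fov'])/2)
    return u*f+[ci['cx'],ci['cy']]
def T(p,L):
    x,y,a,z=p; c,s=np.cos(a),np.sin(a); L=np.atleast_2d(L).astype(float)
    return np.c_[x+c*L[:,0]-s*L[:,1], y+s*L[:,0]+c*L[:,1], L[:,2]+z]
def uncrop(p,k,o): return (np.array(p,float)+.5)/k-.5+np.array(o)
E
cat > fit0.py <<'E'
from h import *
from plant import bot
ct,cs=bot.camera_info("top"),bot.camera_info("scene")
B=np.array([[36,0,53.6],[-20,32,53.6],[-20,-32,53.6]])/1e3
F=np.array([[70,55,12],[70,-55,12],[-70,55,12]])/1e3
bt=uncrop([(223,178),(203,374),(383,292)],5,(195,165))
ft=uncrop([(70,183),(350,57),(230,550)],5,(195,165))
bs=uncrop([(190,353),(323,321),(218,264)],3,(240,190))
def res(p):
    return np.r_[proj(ct,T(p,B))-bt,(proj(ct,T([*p[:3],0],F))-ft)*.7,(proj(cs,T(p,B))-bs)].ravel()
# initial yaw scan
best=min((least_squares(res,[0.5,0.1,a,0.02]) for a in np.arange(-3,3,1)),key=lambda r:r.cost)
print("mount",best.x,np.degrees(best.x[2])); print(best.fun.reshape(-1,2).round(2))
L=np.array([[28,25,22],[28,-25,22],[-28,-25,22],[-28,25,22],[16,45,14],[16,-45,14],[-55,45,10],[-55,-45,10]])/1e3
lt=uncrop([(197,187),(367,158),(407,352),(235,383),(135,243),(445,188),(180,488),(488,430)],6,(325,245))
def r2(p): return (proj(ct,T([*p,0],L))-lt).ravel()
b2=min((least_squares(r2,[0.4,-0.1,a]) for a in np.arange(-3,3,1)),key=lambda r:r.cost)
print("plate",b2.x,np.degrees(b2.x[2]));print(b2.fun.reshape(-1,2).round(2))
E
python3 fit0.py
```

```text
mount [0.59441319 0.04076526 0.44631859 0.00785908] 25.57217146844134
[[ 0.17  0.54]
 [ 0.15  0.62]
 [ 0.19  0.43]
 [-1.48  0.28]
 [ 0.04 -0.73]
 [-0.81  0.7 ]
 [-1.28 -0.35]
 [-0.07 -0.1 ]
 [-0.33  0.2 ]]
plate [ 0.48649316 -0.168277    0.19051911] 10.915941014307187
[[-0.17 -0.09]
 [ 0.72 -0.63]
 [ 0.29 -0.06]
 [-0.37  0.25]
 [-0.49 -0.06]
 [ 0.06 -0.52]
 [-0.44  0.64]
 [ 0.41  0.46]]
```

```bash
cat >> h.py <<'E'
def ori(psi): return (R.from_euler('z',psi)*R.from_matrix(np.diag([1.,-1,-1]))).as_rotvec()
MOUNT=[0.5944,0.0408,0.4463,0.008]; PLATE=[0.4865,-0.1683,0.1905]
E
python3 - <<'E'
from h import *
from plant import bot
ci=bot.camera_info("wrist")
Rw=R.from_rotvec(ci['rvec']); c=-Rw.inv().apply(ci['tvec']); Rt=R.from_rotvec(bot.current_eef_rot())
print("cam in tool",Rt.inv().apply(c-bot.current_tcp_pos())); print((Rt.inv()*Rw.inv()).as_matrix().round(3))
for p,psi in [((.11,-.40,.36),-1.5),((.38,-.12,.36),-1.2),((.5,.04,.32),MOUNT[2]-np.pi/2),((.42,-.168,.3),PLATE[2]-np.pi/2),((.4865,-.1683,.116),PLATE[2]-np.pi/2),((.594,.041,.2),MOUNT[2]-np.pi/2)]:
    print(p,bot.solve_ik(p,ori(psi)))
E
```

```text
cam in tool [ 0.00037951 -0.06857289 -0.08188328]
[[ 1.     0.001 -0.001]
 [-0.001  0.971  0.24 ]
 [ 0.001 -0.24   0.971]]
(0.11, -0.4, 0.36) [-1.57730219e+00 -3.93591805e-01  2.05672761e+00 -4.44089210e-16
  1.47845685e+00 -7.73021925e-02]
(0.38, -0.12, 0.36) [-5.92342357e-01 -4.42361593e-01  2.09068859e+00 -4.44089210e-16
  1.49326565e+00  6.07657643e-01]
(0.5, 0.04, 0.32) [-1.46582273e-01 -1.25115410e-01  1.91304643e+00 -4.44089210e-16
  1.35366163e+00  9.77914054e-01]
(0.42, -0.168, 0.3) [-6.32071559e-01 -2.37996422e-01  2.04716117e+00 -4.44089210e-16
  1.33242790e+00  7.48224768e-01]
(0.4865, -0.1683, 0.116) [-5.53567083e-01  1.91820792e-01  2.00462951e+00 -4.44089210e-16
  9.45142352e-01  8.26729244e-01]
(0.594, 0.041, 0.2) [-1.21343825e-01  2.31787712e-01  1.77299521e+00 -4.44089210e-16
  1.13680974e+00  1.00315250e+00]
```

Run:
```python
from h import *
from plant import bot
bot.move_j(bot.solve_ik((.11,-.40,.36),ori(-1.5)))
bot.move_j(bot.solve_ik((.38,-.12,.36),ori(-1.2)))
def look(obj,z,back,name):
    psi=obj[2]-np.pi/2; d=np.array([np.cos(obj[2]),np.sin(obj[2])])
    bot.movep((*(np.array(obj[:2])-back*d),z),ori(psi))
    ci=bot.camera_info("wrist"); im=bot.camera("wrist")
    cv2.imwrite(f"pics/{name}.png",im[:,:,::-1]); np.save(f"pics/{name}.npy",ci,allow_pickle=True)
look(MOUNT,.32,.05,"wm"); print(bot.current_time())
look(PLATE,.28,.05,"wp"); print(bot.current_time(),bot.current_force())
```

```text
3.5
4.4667 [-0.00742483 -0.67482439  1.12495499]
```

View pics/wm.png

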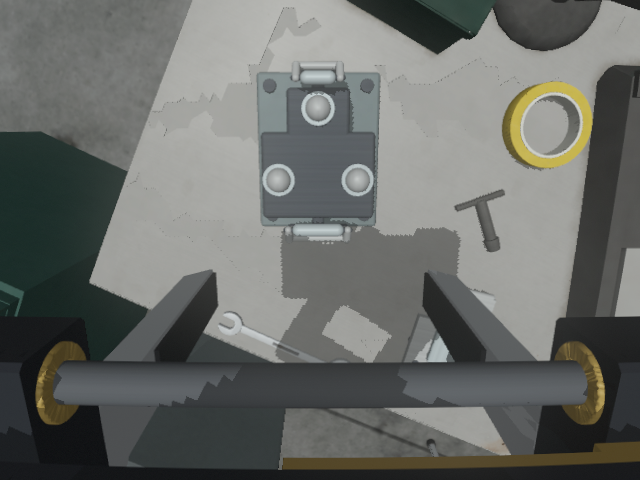

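View pics/wp.png

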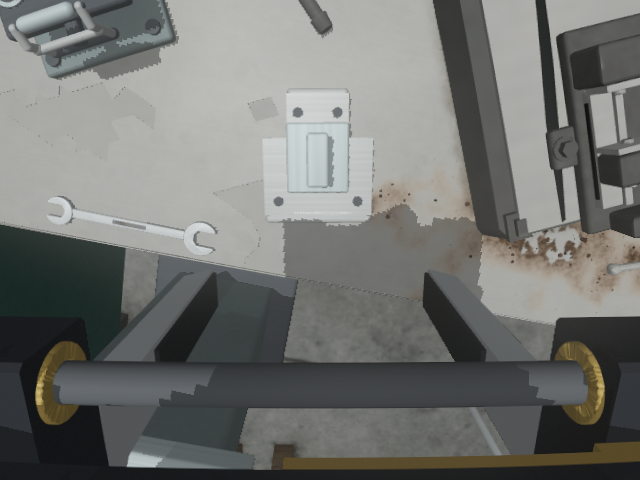

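Both pictures have the nose at the top. The mount's balls are near (318,107), (278,180) and (358,180). The plate's block is near (318,158). I'll enlarge these for finer readings.

Run:
```python
import cv2
t=cv2.imread("pics/wm.png");s=cv2.imread("pics/wp.png")
cv2.imwrite("pics/wmc.png",cv2.resize(t[55:245,245:395],None,fx=3,fy=3,interpolation=cv2.INTER_CUBIC))
cv2.imwrite("pics/wpc.png",cv2.resize(s[80:230,250:390],None,fx=4,fy=4,interpolation=cv2.INTER_CUBIC))
```

```text
(no output)
```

View pics/wmc.png

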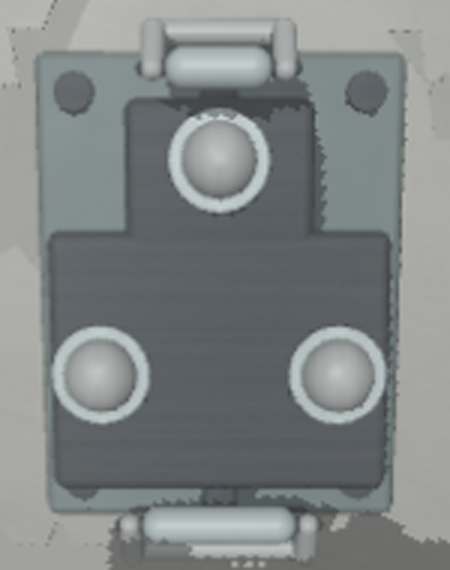

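View pics/wpc.png

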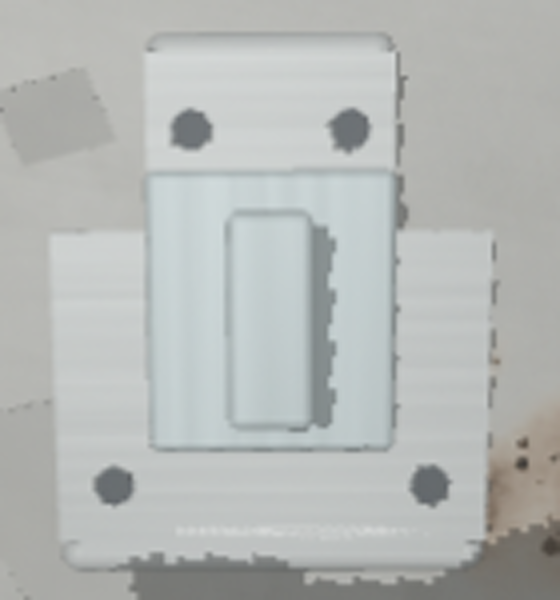

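```bash
cat > fit1.py <<'E'
import io,contextlib
with contextlib.redirect_stdout(io.StringIO()):
    exec(open("fit0.py").read())
cm=np.load("pics/wm.npy",allow_pickle=True).item(); cp=np.load("pics/wp.npy",allow_pickle=True).item()
bw=uncrop([(219,159),(99,375),(337,375)],3,(245,55)); fw=uncrop([(38,55),(404,55)],3,(245,55))
def wr(p): return np.r_[proj(cm,T(p,B))-bw, proj(cm,T([*p[:3],0],F[:2]))-fw].ravel()
a=least_squares(wr,best.x); print("wrist only",a.x); print(a.fun.reshape(-1,2).round(2))
b=least_squares(lambda p:np.r_[res(p)[:6],res(p)[12:],wr(p)[:6]],best.x);print("all balls",b.x);print(b.fun.reshape(-1,2).round(2))
Lp=np.array([[28,25,22],[28,-25,22],[-28,-25,22],[-28,25,22],[16,45,14],[16,-45,14],[20,8,50],[20,-8,50],[-20,-8,50],[-20,8,50]])/1e3
lw=uncrop([(149,172),(394,172),(394,447),(152,449),(50,233),(493,233),(229,211),(310,211),(309,428),(230,427)],4,(250,80))
def r3(p): return (proj(cp,T([*p,0],Lp))-lw).ravel()
c=least_squares(r3,b2.x); print("plate wrist",c.x);print(c.fun.reshape(-1,2).round(2))
E
python3 fit1.py
```

```text
wrist only [0.59392024 0.04142655 0.44183727 0.00691212]
[[ 0.04  1.01]
 [ 0.46  0.34]
 [-0.1   0.64]
 [-1.7  -1.27]
 [ 1.25 -0.79]]
all balls [0.59445892 0.04167666 0.44555866 0.00842358]
[[-0.42  0.44]
 [-0.48  0.54]
 [-0.41  0.37]
 [-1.09 -0.28]
 [ 0.19 -0.01]
 [-0.1   0.25]
 [-0.13  0.11]
 [ 0.37 -0.04]
 [ 0.18 -0.03]]
plate wrist [ 0.48532918 -0.16705902  0.1924224 ]
[[-1.32 -0.74]
 [ 1.03 -0.85]
 [ 0.08  1.17]
 [-0.74  0.76]
 [-0.13 -0.43]
 [ 0.05 -0.61]
 [-0.75 -0.19]
 [ 1.07 -0.22]
 [ 1.16  0.5 ]
 [-0.54  0.78]]
```

Run:
```python
from h import *
from plant import bot
P=[0.4855,-0.167,0.191]; psi=P[2]-np.pi/2
bot.movep((P[0],P[1],.19),ori(psi))
bot.move_gripper(.06)
bot.move_straight((P[0],P[1],.123),velocity=.08)
print(bot.current_force(),bot.current_tcp_pos())
ci=bot.camera_info("wrist"); cv2.imwrite("pics/g1.png",bot.camera("wrist")[:,:,::-1])
bot.move_gripper(.0,60)
print("w",bot.current_width(),bot.current_force(),bot.current_time())
```

```text
[0.8064136  0.26186887 0.53719365] [ 0.48588202 -0.16721773  0.12349624]
w 0.01543040369137356 [ 0.10482106 -0.32465021  0.81130306] 7.4417
```

View pics/g1.png

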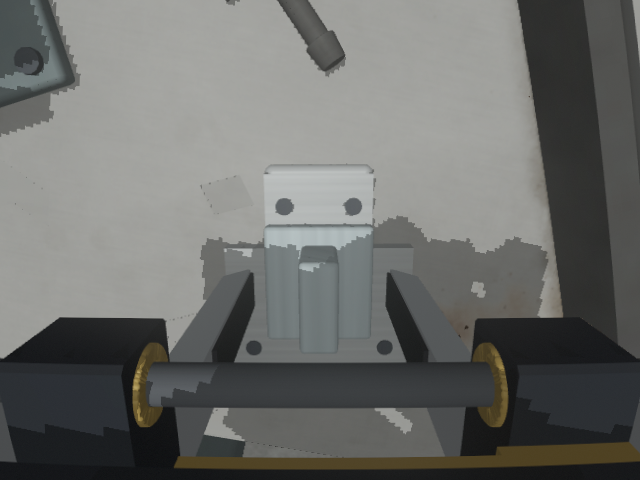

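The open jaws straddle the block centrally, with the block at columns 300–338 and the nose edge near row 168, and the width now confirms the grip. Next I lift, move above the mount and check the plate's pose in hand.

Run:
```python
from h import *
from plant import bot
M=[0.5943,0.0415,0.445]
x,y,z=bot.current_tcp_pos()
bot.move_straight((x,y,.26),velocity=.12)
bot.sleep(.2); print(bot.current_force(),bot.current_torque(),bot.current_width())
bot.movep((M[0],M[1],.245),ori(M[2]-np.pi/2)); bot.sleep(.2)
print(bot.current_tcp_pos(),bot.current_force(),bot.current_torque(),bot.current_time())
for n in["wrist","top","scene"]:
    ci=bot.camera_info(n); cv2.imwrite(f"pics/l_{n}.png",bot.camera(n)[:,:,::-1]); np.save(f"pics/l_{n}.npy",ci,allow_pickle=True)
im=cv2.imread("pics/l_wrist.png");cv2.imwrite("pics/lwc.png",cv2.resize(im[80:380,200:440],None,fx=2,fy=2,interpolation=cv2.INTER_CUBIC))
im=cv2.imread("pics/l_scene.png");cv2.imwrite("pics/lsc.png",cv2.resize(im[170:370,220:420],None,fx=3,fy=3,interpolation=cv2.INTER_CUBIC))
```

```text
[ 0.20184832 -0.22496822 -3.92077169] [-0.00864953 -0.02617036 -0.00373436] 0.015732644968465853
[0.5942187  0.04008298 0.24526996] [ 0.63281533 -0.16749275 -3.46109589] [-0.06421841 -0.04801294  0.02162046] 10.0667
```

View pics/lwc.png

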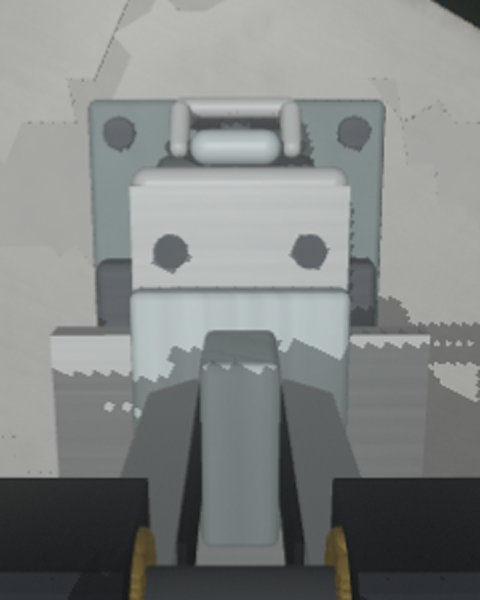

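View pics/lsc.png

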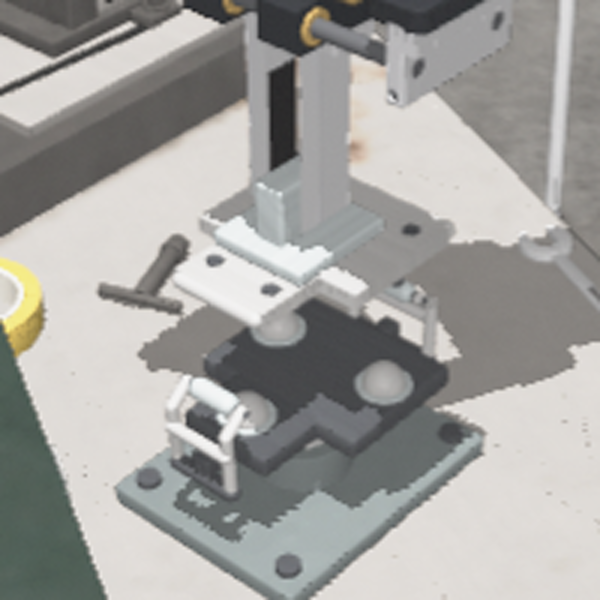

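Run:
```python
from h import *
from plant import bot
ci=np.load("pics/l_wrist.npy",allow_pickle=True).item()
L=np.array([[28,25,22],[28,-25,22],[51,25,14],[51,-25,14],[16,45,14],[16,-45,14],[20,8,50],[20,-8,50]])/1e3
q=uncrop([(132,291),(349,291),(131,186),(350,186),(52,334),(430,334),(203,332),(276,332)],2,(200,80))
tcp=bot.current_tcp_pos(); print(tcp,R.from_rotvec(bot.current_eef_rot()).as_matrix().round(4))
f=lambda p:(proj(ci,T(p,L))-q).ravel()
a=least_squares(f,[.594,.04,.445,.122]); print(a.x, a.fun.reshape(-1,2).round(1))
def T6(p):
    return R.from_euler('ZYX',[p[2],p[4],p[5]]).apply(L)+[p[0],p[1],p[3]]
b=least_squares(lambda p:(proj(ci,T6(p))-q).ravel(),[*a.x,0,0]);print(b.x,b.fun.reshape(-1,2).round(1))
```

```text
[0.5942378  0.04066138 0.2452014 ] [[ 4.292e-01 -9.032e-01  3.000e-04]
 [-9.032e-01 -4.292e-01 -1.000e-04]
 [ 2.000e-04 -2.000e-04 -1.000e+00]]
[0.59426872 0.03984267 0.44332681 0.11335129] [[ 0.6 -3.8]
 [-0.8 -3.8]
 [ 1.8 -2.4]
 [-2.  -2.4]
 [ 2.9 -4.8]
 [-3.6 -4.8]
 [-1.   9.2]
 [ 1.8  9.3]]
[ 0.59163525  0.03840034  0.44409652  0.1236078   0.17271372 -0.00627757] [[-0.7 -2.2]
 [ 0.7 -2.2]
 [ 1.7  0.8]
 [-1.6  0.7]
 [ 0.1  0.8]
 [-0.2  0.8]
 [-2.3  0.6]
 [ 2.3  0.6]]
```

Run:
```python
import cv2
for n in("g1","l_wrist"):
    im=cv2.imread(f"pics/{n}.png");cv2.imwrite(f"pics/{n}_c.png",cv2.resize(im[150:300,220:420],None,fx=4,fy=4,interpolation=cv2.INTER_CUBIC))
```

```text
(no output)
```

View pics/g1_c.png

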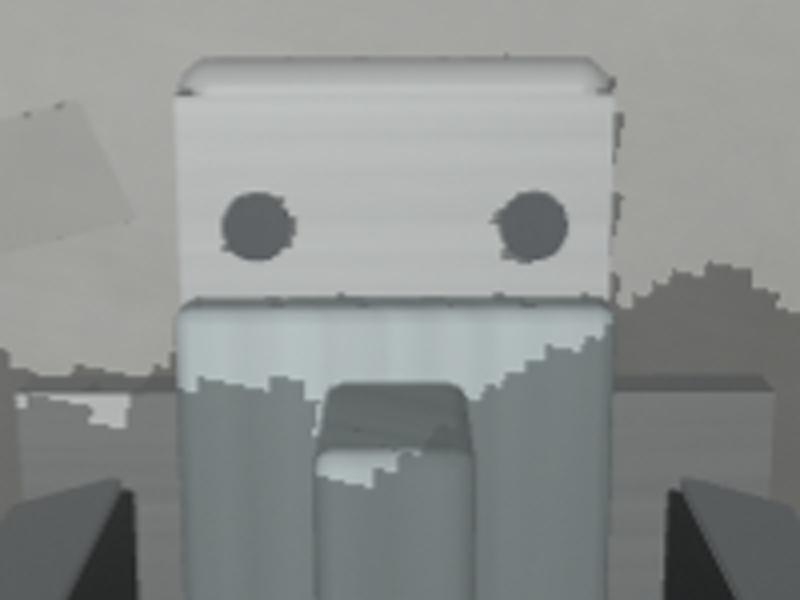

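View pics/l_wrist_c.png

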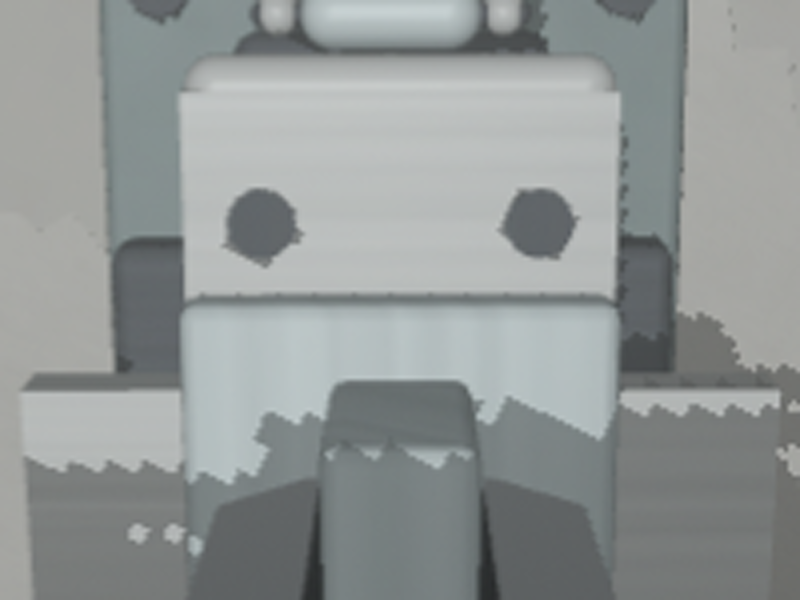

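Run:
```python
from h import *
L=np.array([[28,25,22],[28,-25,22],[51,25,14],[51,-25,14],[16,45,14],[16,-45,14],[20,8,50],[20,-8,50]])/1e3
def T6(p):
    return R.from_euler('ZYX',[p[2],p[4],p[5]]).apply(L)+[p[0],p[1],p[3]]
Q={"l_wrist":[(183,306),(618,306),(180,92),(620,92),(22,391),(780,391),(322,450),(478,450)]}
for n,q in Q.items():
    ci=np.load(f"pics/{n}.npy",allow_pickle=True).item(); q=uncrop(q,4,(220,150))
    a=least_squares(lambda p:(proj(ci,T(p,L))-q).ravel(),[.594,.04,.445,.122]); print(a.x, a.fun.reshape(-1,2).round(1))
    b=least_squares(lambda p:(proj(ci,T6(p))-q).ravel(),[*a.x,0,0]);print(b.x,b.fun.reshape(-1,2).round(1))
```

```text
[0.59367902 0.03964363 0.4438963  0.12064164] [[-1.2  0.1]
 [ 1.1  0. ]
 [ 0.3  0.6]
 [-0.1  0.5]
 [ 0.2 -0.2]
 [-0.5 -0.3]
 [-1.  -0.3]
 [ 1.1 -0.3]]
[ 0.59379317  0.03965088  0.44426486  0.12036278 -0.00522105 -0.00137499] [[-1.1  0. ]
 [ 1.1 -0. ]
 [ 0.3  0.5]
 [-0.1  0.4]
 [ 0.4 -0.4]
 [-0.5 -0.5]
 [-1.  -0. ]
 [ 1.  -0.1]]
```

```bash
cat > d.py <<'E'
from h import *
from plant import bot
def fz(): return np.mean([bot.current_force() for _ in range(5)],0)
X,Y=0.5947,0.0430
E
python3 - <<'E'
from d import *
bot.move_straight((X,Y,.22),velocity=.08); bot.sleep(.2)
b=fz(); print("base",b,np.mean([bot.current_tcp_pos() for _ in range(9)],0),bot.current_time()); np.save("base.npy",b)
z=.22; pk=0
while z>.180:
    z-=.001 if z>.209 else .0005
    bot.move_straight((X,Y,z),velocity=.015); bot.sleep(.06)
    f=fz()-b; t=bot.current_torque()
    print(round(z,4),bot.current_tcp_pos()[2].round(4),f.round(1),np.round(t,2),round(bot.current_time(),1))
    pk=max(pk,f[2])
    if f[2]>20 or (pk>6 and f[2]<pk-4): break
E
```

```text
base [-0.3461447  -0.09404513 -3.6477044 ] [0.59501507 0.04298719 0.22052698] 10.8833
0.219 0.2191 [ 0.2  1.  -0.9] [ 0.04 -0.02 -0.05] 11.2
0.218 0.2179 [ 0.2  0.4 -0.3] [-0.03 -0.01 -0.02] 11.5
0.217 0.2169 [ 0.3  0.2 -0. ] [-0.   -0.05  0.01] 11.8
0.216 0.2159 [ 0.8 -0.1 -0.3] [-0.02 -0.01 -0.04] 12.1
0.215 0.215 [0.  0.2 0.4] [-0.01 -0.04  0.03] 12.4
0.214 0.2139 [-0.2 -0.2 -0.5] [ 0.02  0.02 -0.  ] 12.7
0.213 0.213 [ 1.   0.3 -0.3] [-0.04  0.05 -0.02] 13.0
0.212 0.212 [-0.3  0.1 -0.1] [ 0.   -0.03  0.05] 13.3
0.211 0.2109 [-0.1 -0.3 -1.1] [-0.06 -0.03  0.04] 13.7
0.21 0.21 [-0.6 -0.4 -0.1] [-0.04  0.02 -0.02] 14.0
0.209 0.2089 [ 0.1 -0.1  0.3] [-0.04 -0.07  0.01] 14.3
0.2085 0.2085 [-0.1 -0.6 -0.4] [0.   0.   0.04] 14.6
0.208 0.208 [ 0.8  0.  -0.6] [ 0.01  0.02 -0.01] 14.9
0.2075 0.2075 [ 0.2 -0.   0.6] [ 0.01  0.05 -0.05] 15.2
0.207 0.207 [ 0.8 -0.4  0. ] [ 0.02  0.03 -0.04] 15.5
0.2065 0.2065 [-0.3  0.1  0.1] [-0.02 -0.08  0.03] 15.8
0.206 0.206 [ 0.6  0.6 -0.4] [-0.03  0.02  0.01] 16.1
0.2055 0.2055 [-0.1  0.2  0.1] [ 0.02 -0.06  0.  ] 16.4
0.205 0.2053 [-0.8 -0.4  2.2] [ 0. 
[... 495 characters left out ...]
.2 0.2033 [-7.7 -0.8 18.6] [0.18 0.91 0.14] 19.8
0.1995 0.203 [-8.  -0.2 19. ] [0.19 0.92 0.16] 20.1
0.199 0.2025 [-8.2 -1.5 18.8] [0.25 0.91 0.14] 20.4
0.1985 0.202 [-7.7 -0.7 19.1] [0.25 0.77 0.16] 20.8
0.198 0.2013 [-8.1 -0.2 18.8] [0.22 0.84 0.08] 21.1
0.1975 0.2005 [-8.5 -0.9 16.8] [0.15 0.87 0.07] 21.4
0.197 0.1998 [-9.1 -1.9 16.8] [0.03 1.02 0.13] 21.7
0.1965 0.1993 [-9.4 -2.6 17.7] [-0.    1.09  0.16] 22.0
0.196 0.1987 [-8.9 -1.7 18.1] [-0.07  1.13  0.14] 22.3
0.1955 0.1982 [-9.8 -2.5 17.5] [-0.05  1.15  0.12] 22.6
0.195 0.1976 [-9.4 -2.8 17.6] [-0.05  1.13  0.15] 22.9
0.1945 0.1972 [-10.2  -2.1  17.4] [-0.05  1.17  0.11] 23.2
0.194 0.1972 [-10.8  -2.6  21.3] [-0.05  1.36  0.13] 23.5
```

Run:
```python
from d import *
print(np.mean([bot.current_tcp_pos() for _ in range(9)],0),R.from_rotvec(bot.current_eef_rot()).as_matrix().round(4),bot.current_width(),fz())
for n in["wrist","scene"]:
    cv2.imwrite(f"pics/p_{n}.png",bot.camera(n)[:,:,::-1])
im=cv2.imread("pics/p_wrist.png");cv2.imwrite("pics/pwc.png",cv2.resize(im[150:300,220:420],None,fx=4,fy=4,interpolation=cv2.INTER_CUBIC))
im=cv2.imread("pics/p_scene.png");cv2.imwrite("pics/psc.png",cv2.resize(im[220:360,260:400],None,fx=4,fy=4,interpolation=cv2.INTER_CUBIC))
```

```text
[0.59542965 0.04259498 0.19717711] [[ 4.308e-01 -9.024e-01  1.400e-03]
 [-9.024e-01 -4.308e-01 -1.100e-03]
 [ 1.600e-03 -8.000e-04 -1.000e+00]] 0.015695090998662925 [-11.14335305  -2.73778343  17.60338584]
```

View pics/pwc.png

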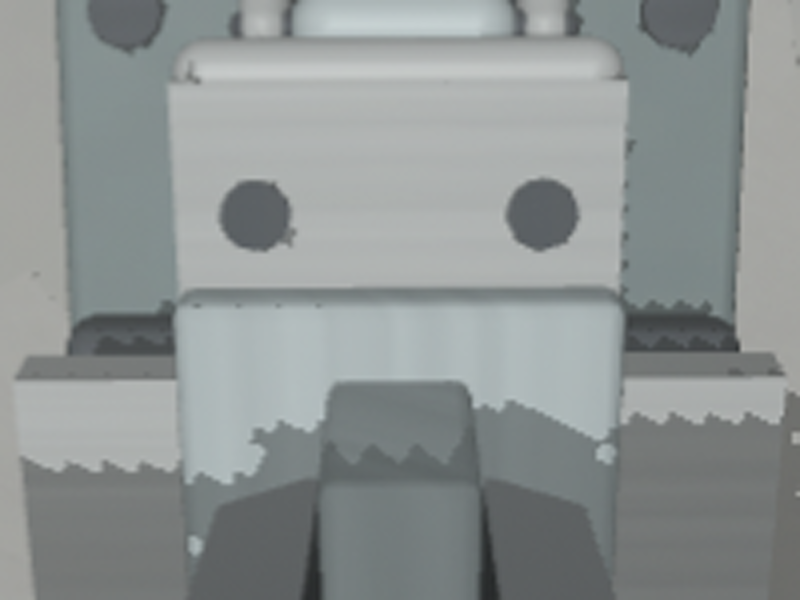

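View pics/psc.png

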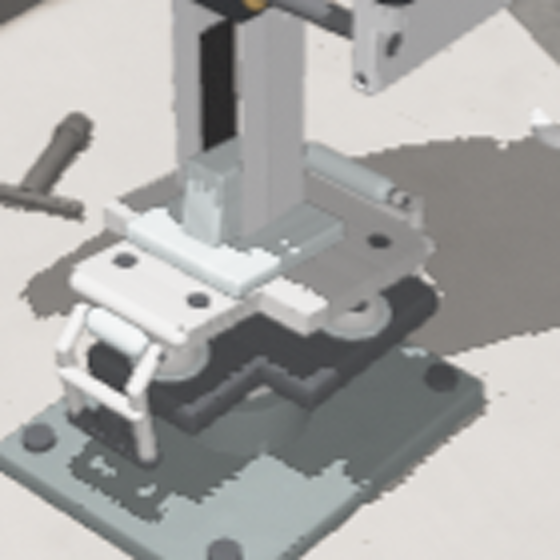

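The nose edge has pivoted up in the pads. The tail roller is now over the tail edge, but the nose roller is still under or at the nose edge. I'll ease off, release, and press the nose end down with closed fingers, as the task suggests.

Run:
```python
from d import *
bot.move_straight((X,Y,.1972),velocity=.03); bot.sleep(.1); print(fz()-np.load("base.npy"),bot.current_tcp_pos())
bot.move_gripper(.05); bot.sleep(.1); print(fz(),bot.current_width())
bot.move_straight((X,Y,.25),velocity=.12)
M=[.5943,.0415,.445]; d=np.array([np.cos(M[2]),np.sin(M[2])])
p=np.array(M[:2])-.02*d
bot.movep((*p,.33),ori(M[2]-np.pi/2)); bot.sleep(.1)
ci=bot.camera_info("wrist"); np.save("pics/r_w.npy",ci,allow_pickle=True)
im=bot.camera("wrist")[:,:,::-1];s=bot.camera("scene")[:,:,::-1]
cv2.imwrite("pics/r_w.png",im);cv2.imwrite("pics/r_wc.png",cv2.resize(im[70:330,200:440],None,fx=2.3,fy=2.3,interpolation=cv2.INTER_CUBIC))
cv2.imwrite("pics/r_sc.png",cv2.resize(s[220:360,260:400],None,fx=4,fy=4,interpolation=cv2.INTER_CUBIC))
print(bot.current_time(),fz())
```

```text
[-4.29450889 -0.03859122 11.21008885] [0.59545704 0.04277219 0.19845606]
[0.02909054 0.03701584 0.10937513] 0.049584608160849405
26.0083 [ 0.02806402 -0.04759155 -0.49775597]
```

View pics/r_wc.png

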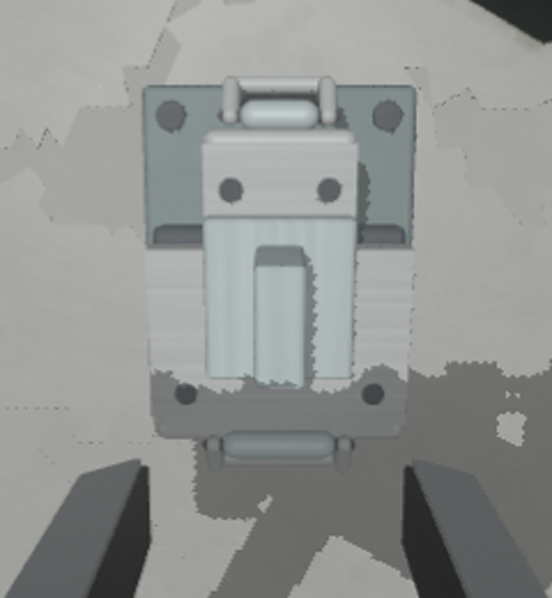

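View pics/r_sc.png

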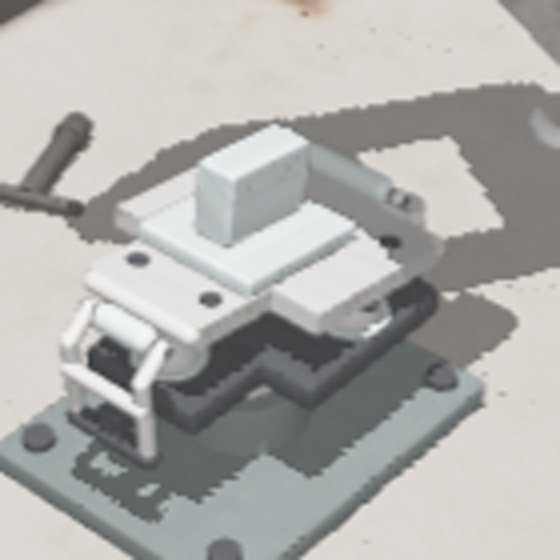

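Run:
```python
from d import *
M=[.5943,.0415,.445]; d=np.array([np.cos(M[2]),np.sin(M[2])]); p=np.array(M[:2])+.038*d
bot.move_gripper(0,20)
bot.movep((*p,.215),ori(M[2]-np.pi/2))
bot.move_straight((*p,.198),velocity=.06); bot.sleep(.15)
b=fz(); print(b,bot.current_tcp_pos(),bot.current_time(),bot.current_width())
z=.198; pk=0
while z>.1778:
    z-=.001
    bot.move_straight((*p,z),velocity=.02); bot.sleep(.05)
    f=fz()-b
    print(round(z,4),bot.current_tcp_pos()[2].round(4),f.round(1),round(bot.current_time(),1))
    pk=max(pk,f[2])
    if f[2]>18 or (pk>5 and f[2]<pk*.4): break
```

```text
[-0.4878928  -0.21941138  0.11008168] [0.62877449 0.05779172 0.19846211] 28.0417 0.0005062247748961684
0.197 0.197 [ 0.1 -0.2 -0.7] 28.3
0.196 0.1959 [ 0.8  0.2 -0.1] 28.6
0.195 0.1949 [ 0.2  0.1 -0.1] 28.9
0.194 0.194 [0.8 0.1 0. ] 29.2
0.193 0.1929 [ 0.5  0.5 -0.2] 29.5
0.192 0.192 [ 1.  -0.5 -0.2] 29.8
0.191 0.191 [1.2 0.6 0.2] 30.1
0.19 0.1899 [-0.1 -0.2  0.5] 30.4
0.189 0.1891 [ 0.6 -0.7  0.5] 30.7
0.188 0.1883 [1.1 1.  1.1] 31.0
0.187 0.187 [0.3 0.9 0.8] 31.3
0.186 0.1863 [1.4 1.  3.3] 31.6
0.185 0.1855 [2.3 1.8 4.7] 31.9
0.184 0.1847 [4.4 1.6 6.3] 32.2
0.183 0.1837 [3.8 1.5 5.5] 32.5
0.182 0.1813 [3.2 0.9 1.7] 32.8
```

Run:
```python
from d import *
print(fz())
M=[.5943,.0415,.445]; d=np.array([np.cos(M[2]),np.sin(M[2])]); p=np.array(M[:2])+.038*d
bot.move_straight((*p,.24),velocity=.12)
p=np.array(M[:2])-.02*d
bot.movep((*p,.33),ori(M[2]-np.pi/2)); bot.sleep(.1)
np.save("pics/s_w.npy",bot.camera_info("wrist"),allow_pickle=True)
im=bot.camera("wrist")[:,:,::-1];s=bot.camera("scene")[:,:,::-1]
cv2.imwrite("pics/s_w.png",im);cv2.imwrite("pics/s_wc.png",cv2.resize(im[70:330,200:440],None,fx=2.3,fy=2.3,interpolation=cv2.INTER_CUBIC))
cv2.imwrite("pics/s_sc.png",cv2.resize(s[220:360,260:400],None,fx=4,fy=4,interpolation=cv2.INTER_CUBIC))
print(bot.current_time())
```

```text
[2.69075628 0.67930929 1.82614249]
34.1833
```

View pics/s_wc.png

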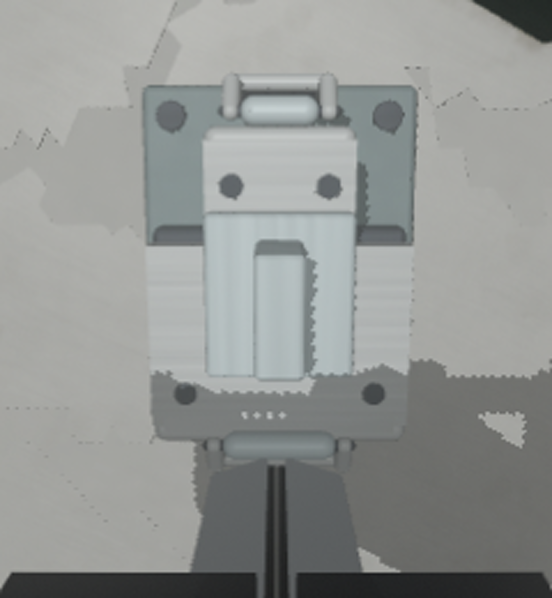

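View pics/s_sc.png

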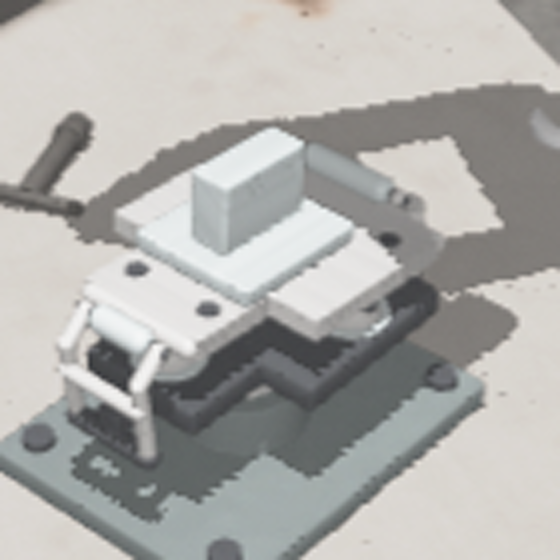

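Run:
```python
import cv2
for n in("r_w","s_w"):
    im=cv2.imread(f"pics/{n}.png")
    cv2.imwrite(f"pics/{n}_c4.png",cv2.resize(im[95:265,255:390],None,fx=4.4,fy=3.5,interpolation=cv2.INTER_CUBIC))
```

```text
(no output)
```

View pics/r_w_c4.png

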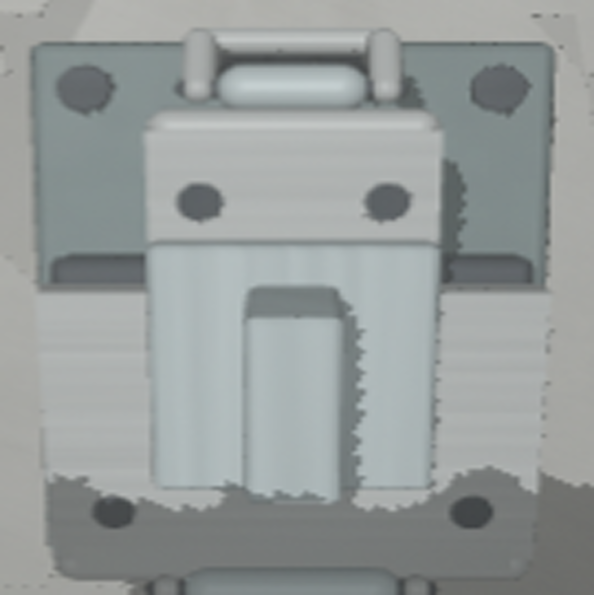

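View pics/s_w_c4.png

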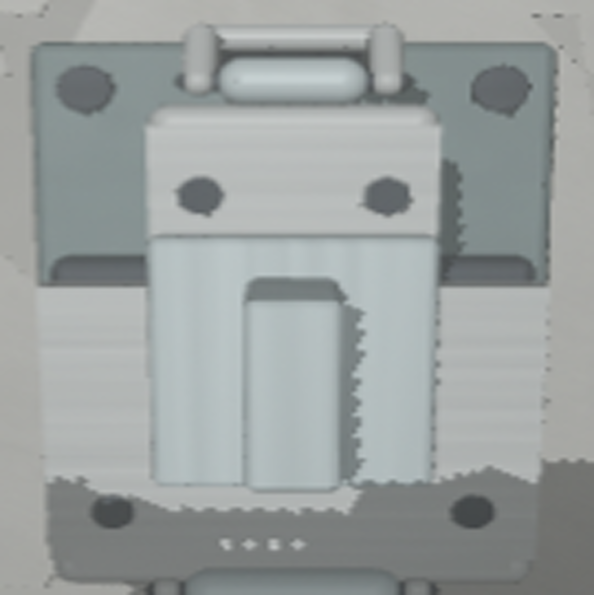

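```bash
cat > fit2.py <<'E'
from h import *
L=np.array([[28,25,22],[28,-25,22],[20,8,50],[20,-8,50],[-20,8,50],[-20,-8,50],[16,45,14],[16,-45,14],[51,25,14],[51,-25,14],[-28,25,22],[-28,-25,22]])/1e3
def T6(p): return R.from_euler('ZYX',[p[2],p[4],p[5]]).apply(L)+[p[0],p[1],p[3]]
def fit(n,q,k=(4.4,3.5),o=(255,95)):
    ci=np.load(f"pics/{n}.npy",allow_pickle=True).item(); q=(np.array(q,float)+.5)/k-.5+o
    b=least_squares(lambda p:(proj(ci,T6(p))-q).ravel(),[.594,.041,.445,.07,0,0],loss='soft_l1');print(n,b.x.round(4),b.cost)
    print((proj(ci,T6(b.x))-q).round(1).tolist())
if __name__=="__main__":
    fit("r_w",[(150,244),(440,244),(246,318),(342,318),(246,499),(338,499),(36,291),(552,291),(146,130),(442,130),(155,487),(434,487)])
    fit("s_w",[(150,238),(437,238),(246,301),(340,301),(246,488),(338,488),(38,287),(550,287),(146,126),(441,126),(152,486),(434,484)])
E
python3 fit2.py
```

```text
r_w [ 0.5938  0.0407  0.4465  0.066  -0.1492 -0.0058] 2.678227706327799
[[-0.6, 0.2], [0.2, 0.2], [-0.8, -0.5], [0.4, -0.5], [-0.2, 0.9], [0.8, 0.9], [0.9, -0.4], [-0.7, -0.3], [0.3, 0.0], [-0.1, 0.0], [0.3, -0.2], [-0.5, -0.1]]
s_w [ 0.5933  0.0408  0.4468  0.0647 -0.0784 -0.0039] 2.7399592016659335
[[-0.6, 0.0], [0.5, -0.0], [-0.9, -0.4], [0.7, -0.4], [-0.4, 0.7], [0.7, 0.7], [0.5, -0.2], [-0.7, -0.1], [0.5, 0.0], [-0.5, -0.0], [0.7, -0.4], [-0.5, 0.3]]
```

The fit shows the tail home but the nose still 0.078 rad high. I stopped while the roller was still riding over the nose edge, so I'll press again until the seat is felt.

Run:
```python
from d import *
M=[.5943,.0415,.445]; d=np.array([np.cos(M[2]),np.sin(M[2])]); p=np.array(M[:2])+.038*d
bot.movep((*p,.20),ori(M[2]-np.pi/2))
bot.move_straight((*p,.185),velocity=.06); bot.sleep(.1)
b=fz(); print(b,bot.current_time())
z=.185
while z>.171:
    z-=.0008
    bot.move_straight((*p,z),velocity=.03); bot.sleep(.03)
    f=fz()-b; a=bot.current_tcp_pos()[2]
    print(round(z,4),a.round(4),f.round(1),round(bot.current_time(),1))
    if f[2]>15 or (a<.1795 and f[2]>10): break
bot.move_straight((*p,.22),velocity=.12)
p=np.array(M[:2])-.02*d
bot.movep((*p,.33),ori(M[2]-np.pi/2)); bot.sleep(.1)
np.save("pics/u_w.npy",bot.camera_info("wrist"),allow_pickle=True)
im=bot.camera("wrist")[:,:,::-1];s=bot.camera("scene")[:,:,::-1]
cv2.imwrite("pics/u_w.png",im);cv2.imwrite("pics/u_wc.png",cv2.resize(im[95:265,255:390],None,fx=4.4,fy=3.5,interpolation=cv2.INTER_CUBIC))
cv2.imwrite("pics/u_sc.png",cv2.resize(s[220:360,260:400],None,fx=4,fy=4,interpolation=cv2.INTER_CUBIC))
print(bot.current_time())
```

```text
[0.00411322 0.12335697 0.02848771] 35.3083
0.1842 0.1846 [ 0.3 -0.3  1.6] 35.6
0.1834 0.1838 [1.  0.8 2.5] 35.9
0.1826 0.183 [2.5 1.1 2. ] 36.2
0.1818 0.1812 [ 2.2 -0.1  1.3] 36.4
0.181 0.1806 [ 2.5  1.  -0.6] 36.7
0.1802 0.1801 [2.3 1.5 0.3] 37.0
0.1794 0.1797 [1.4 1.9 2.7] 37.3
0.1786 0.1794 [0.3 2.6 5.9] 37.6
0.1778 0.1793 [-0.7  2.3  8.7] 37.9
0.177 0.1792 [-4.   1.5 12.8] 38.1
39.4167
```

View pics/u_wc.png

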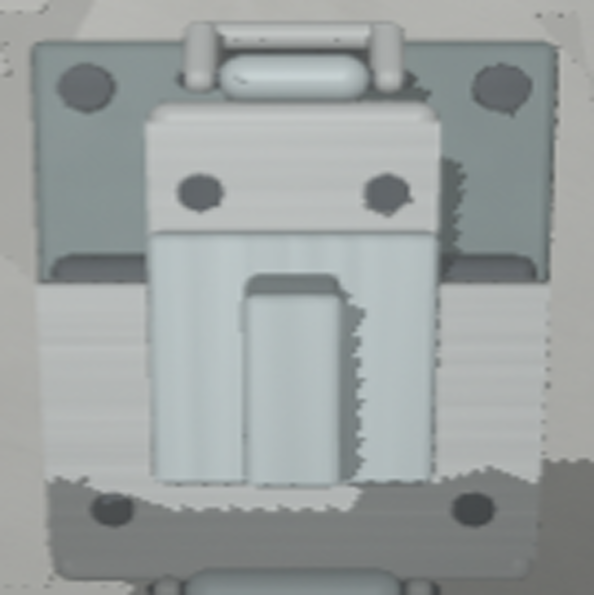

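View pics/u_sc.png

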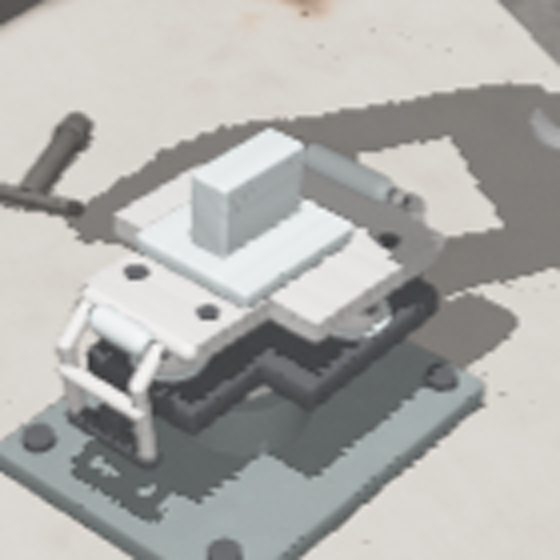

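Run:
```python
from fit2 import *
fit("u_w",[(150,234),(437,234),(246,295),(340,295),(246,484),(338,484),(38,283),(550,283),(146,122),(441,122),(152,482),(434,482)])
```

```text
u_w [ 0.5936  0.0411  0.4462  0.0645 -0.0685 -0.004 ] 2.3132880370230233
[[-0.6, -0.1], [0.5, -0.0], [-0.9, -0.3], [0.7, -0.3], [-0.5, 0.5], [0.7, 0.5], [0.5, -0.1], [-0.6, 0.0], [0.5, -0.0], [-0.4, -0.0], [0.6, -0.1], [-0.5, -0.0]]
```

Run:
```python
from fit2 import *
q=[(149,172),(394,172),(229,211),(310,211),(230,427),(309,428),(50,233),(493,233),(147,52),(396,52),(152,449),(394,447)]
fit("wp",q,k=(4,4),o=(250,80))
import cv2
im=cv2.imread("pics/u_w.png"); cv2.imwrite("pics/u5.png",cv2.resize(im[95:190,250:390],None,fx=5.5,fy=5.5,interpolation=cv2.INTER_CUBIC))
from plant import bot
s=bot.camera("scene")[:,:,::-1]; cv2.imwrite("pics/v_s.png",s); cv2.imwrite("pics/v5.png",cv2.resize(s[240:330,268:378],None,fx=7,fy=6.5,interpolation=cv2.INTER_CUBIC))
```

```text
wp [ 0.4853 -0.1673  0.1931 -0.0051 -0.0018 -0.0084] 2.587889719632644
[[-0.7, -0.4], [0.7, -0.5], [-0.8, 0.1], [0.7, 0.1], [-0.5, 0.2], [0.8, -0.1], [0.9, -0.3], [-0.5, -0.5], [0.1, 0.6], [-0.1, 0.4], [-0.1, 0.1], [-0.2, 0.5]]
```

View pics/u5.png

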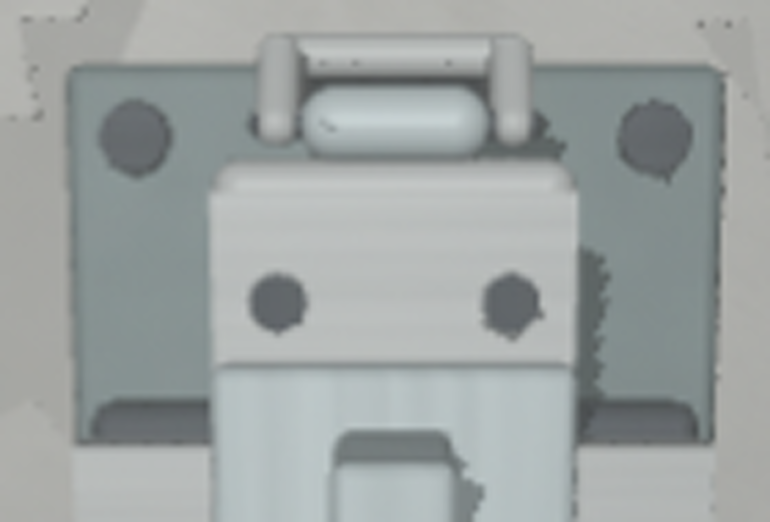

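View pics/v5.png

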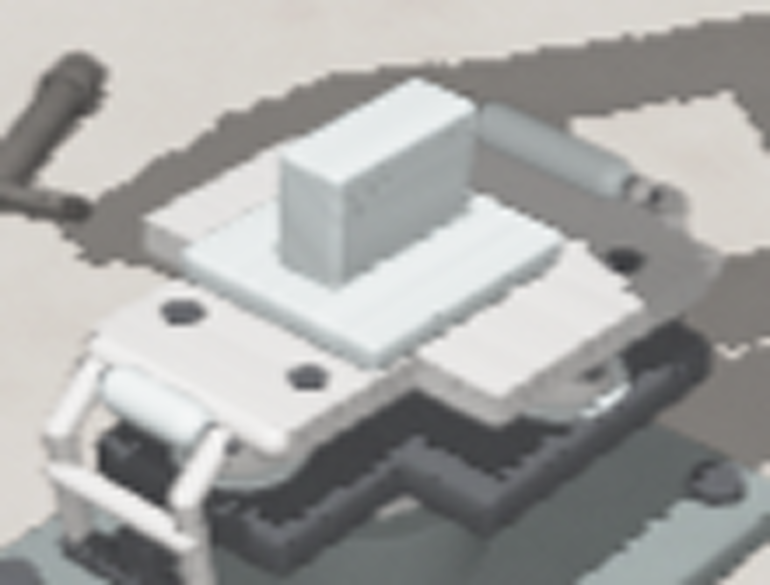

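Run:
```python
from h import *
from plant import bot
ci=bot.camera_info("scene")
def T6(p,L): return R.from_euler('ZYX',[p[2],p[4],p[5]]).apply(np.array(L)/1e3)+[p[0],p[1],p[3]]
L=[[20,-8,50],[20,8,50],[-20,8,50],[-20,-8,50],[28,-25,22],[28,25,22],[-28,25,22],[16,45,14],[16,45,6]]
q=np.array([(281,155),(342,184),(474,107),(416,80),(183,250),(373,357),(565,247),(497,396),(497,425)],float)/[7,6.5]+[268,240]-.4
for name,fix in(("xyz",None),):
    f=lambda p:(proj(ci,T6([p[0],p[1],.446,p[2],p[3],p[4]],L))-q).ravel()
    b=least_squares(f,[.594,.041,.069,0,0],loss='soft_l1'); print(b.x.round(4)); print(b.fun.reshape(-1,2).round(1).tolist())
    for pit in(0,-.035,-.07):
        b=least_squares(lambda p:f([p[0],p[1],p[2],pit,0]),[.594,.041,.069],loss='soft_l1');print(pit,b.x.round(4),b.cost)
for n,x in(("q0",0),):
    for h in (.066,.0685): 
        for pit in(0,-.035,-.07): print(h,pit,proj(ci,T6([.594,.041,.446,h-20e-3*pit,pit,0],[[51,25,14],[55,25,10],[16,45,6]])).round(1).tolist())
print(bot.current_time())
```

```text
[ 0.5883  0.029   0.0568 -0.0767  0.0039]
[[-0.3, -0.1], [-0.0, 0.1], [0.7, 0.5], [0.0, 0.3], [-0.2, 0.3], [0.5, -1.2], [-0.1, -1.3], [-0.0, 0.1], [-0.3, 0.6]]
0 [0.5835 0.0215 0.0522] 5.185767465519212
-0.035 [0.5857 0.0249 0.0544] 2.965273038697243
-0.07 [0.5879 0.0281 0.0564] 2.048086760657092
0.066 0 [[308.1, 309.8], [306.1, 313.8], [337.9, 307.8]]
0.066 -0.035 [[308.4, 308.1], [306.2, 312.1], [338.1, 306.9]]
0.066 -0.07 [[308.7, 306.4], [306.4, 310.3], [338.2, 306.1]]
0.0685 0 [[308.1, 308.3], [306.0, 312.3], [338.0, 306.3]]
0.0685 -0.035 [[308.3, 306.6], [306.2, 310.6], [338.1, 305.4]]
0.0685 -0.07 [[308.6, 304.9], [306.4, 308.8], [338.2, 304.6]]
39.4667
```

Run:
```python
from h import *
ci=np.load("pics/u_w.npy",allow_pickle=True).item()
print("cam",-R.from_rotvec(ci['rvec']).inv().apply(ci['tvec']))
def T6(p,L): return R.from_euler('ZYX',[p[2],p[4],p[5]]).apply(np.array(L)/1e3)+[p[0],p[1],p[3]]
L=[[20,8,22],[20,8,50],[-20,8,50],[28,25,22],[-28,25,22],[51,25,14],[16,45,14],[-55,0,10]]
print("obs u",(np.array([274,295,484,234,482,122,283,578])/3.5+95).round(1))
print("obs s",(np.array([280,301,488,238,485,126,287,578])/3.5+95).round(1))
for z in(.065,.069):
  for pit in(0,-.035,-.07,-.14): print(z,pit,proj(ci,T6([.5939,.0414,.445,z-20e-3*pit,pit,0],L))[:,1].round(1))
```

```text
cam [0.63804758 0.06239549 0.40829323]
obs u [173.3 179.3 233.3 161.9 232.7 129.9 175.9 260.1]
obs s [175.  181.  234.4 163.  233.6 131.  177.  260.1]
0.065 0 [169.3 172.9 229.  158.6 230.7 127.5 173.5 259. ]
0.065 -0.035 [170.5 175.7 231.3 159.8 231.5 128.2 174.3 258.9]
0.065 -0.07 [171.7 178.5 233.6 161.1 232.3 128.9 175.2 258.8]
0.065 -0.14 [174.3 184.2 238.  163.8 233.7 130.8 176.9 258.2]
0.069 0 [169.8 173.5 230.3 159.  231.9 127.4 174.  260.5]
0.069 -0.035 [171.  176.3 232.6 160.2 232.7 128.1 174.9 260.4]
0.069 -0.07 [172.3 179.1 234.9 161.5 233.5 128.9 175.7 260.2]
0.069 -0.14 [174.9 184.9 239.4 164.2 235.  130.8 177.5 259.7]
```

The fits agree the nose is still about 0.065 rad high, although the finger felt a rigid seat. It also felt a tailward force. Most likely the finger itself stopped the roller closing over the edge, since the roller's height overlaps the fingertip there. So I'll press on the nose end of the block's top instead, well clear of the roller. The nose moment measured earlier was about 0.4 N m, which means roughly 10 N there.

Run:
```python
from d import *
M=[.5938,.0412,.445]; d=np.array([np.cos(M[2]),np.sin(M[2])]); p=np.array(M[:2])+.014*d
bot.movep((*p,.23),ori(M[2]-np.pi/2))
bot.move_straight((*p,.221),velocity=.06); bot.sleep(.05)
b=fz(); print(b,bot.current_time())
z=.221
while z>.207:
    z-=.001
    bot.move_straight((*p,z),velocity=.04)
    f=fz()-b; a=bot.current_tcp_pos()[2]
    print(round(z,4),a.round(4),f.round(1),round(bot.current_time(),1))
    if f[2]>14.5: break
bot.move_straight((*p,.30),velocity=.15)
np.save("pics/x_w.npy",bot.camera_info("wrist"),allow_pickle=True)
im=bot.camera("wrist")[:,:,::-1];cv2.imwrite("pics/x_w.png",im)
s=bot.camera("scene")[:,:,::-1]
cv2.imwrite("pics/x_wc.png",im[60:420,120:520])
cv2.imwrite("pics/x_sc.png",cv2.resize(s[240:330,268:378],None,fx=7,fy=6.5,interpolation=cv2.INTER_CUBIC))
print(bot.current_time())
```

```text
[ 0.311875   -0.82998884  0.0033878 ] 40.3167
0.22 0.2203 [-0.3  0.6  0.5] 40.6
0.219 0.2189 [-0.3  1.6  0.3] 40.8
0.218 0.2182 [-0.3  1.  -0.1] 41.1
0.217 0.2176 [0.9 2.1 3.8] 41.3
0.216 0.2171 [1.7 2.1 5. ] 41.6
0.215 0.2166 [2.4 3.4 6. ] 41.8
0.214 0.2162 [3.  4.2 7.2] 42.1
0.213 0.2158 [4.8 4.7 7.9] 42.3
0.212 0.2156 [ 3.4  5.8 10.7] 42.6
0.211 0.2154 [ 2.9  5.7 15.2] 42.8
43.6583
```

View pics/x_wc.png

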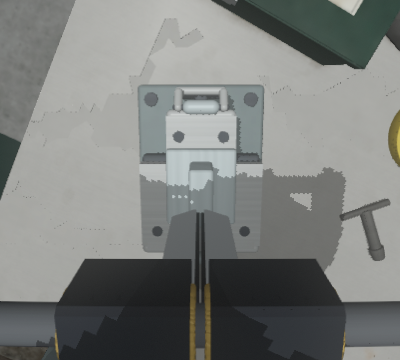

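View pics/x_sc.png

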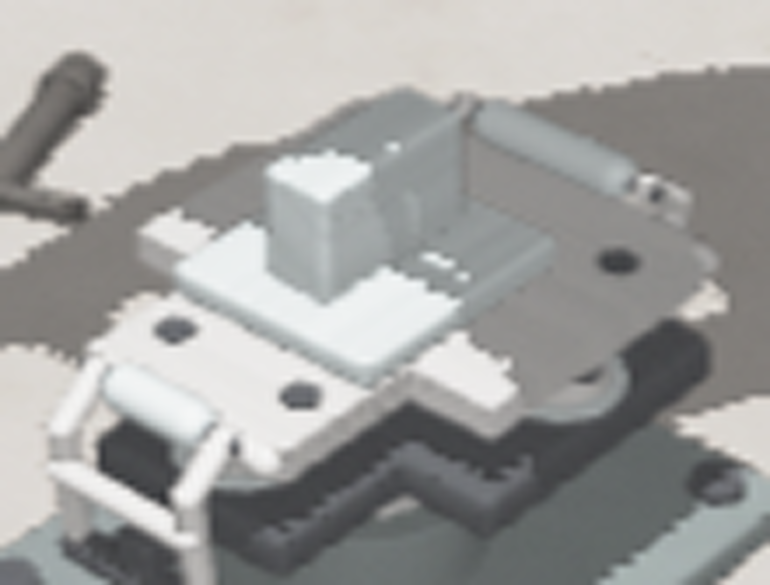

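The scene now shows the nose edge tucked under the nose roller, around crop (215,430). I'll check the level from the images already taken.

Run:
```python
import cv2
im=cv2.imread("pics/x_w.png")
cv2.imwrite("pics/x5.png",cv2.resize(im[135:285,250:390],None,fx=5,fy=4,interpolation=cv2.INTER_CUBIC))
```

```text
(no output)
```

View pics/x5.png

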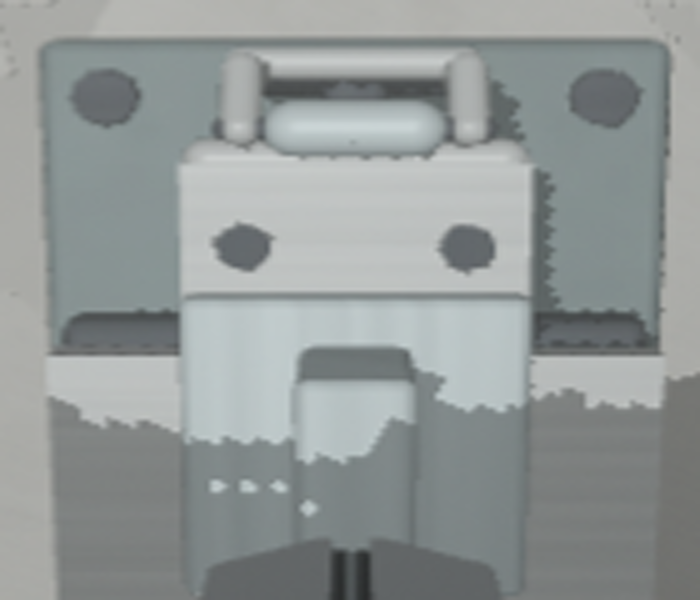

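Run:
```python
from h import *
ci=np.load("pics/x_w.npy",allow_pickle=True).item()
L=np.array([[28,25,22],[28,-25,22],[20,8,50],[20,-8,50],[20,8,22],[20,-8,22],[16,45,14],[16,-45,14],[51,25,14],[51,-25,14],[-28,25,22],[-28,-25,22]])/1e3
q=(np.array([(183,298),(529,298),(296,381),(414,381),(301,347),(409,347),(47,354),(662,354),(180,163),(531,163),(186,597),(524,597)])+.5)/[5,4]-.5+[250,135]
def T6(p): return R.from_euler('ZYX',[p[2],p[4],p[5]]).apply(L)+[p[0],p[1],p[3]]
b=least_squares(lambda p:(proj(ci,T6(p))-q).ravel(),[.594,.041,.445,.07,0,0],loss='soft_l1');print(b.x.round(4),b.cost);print(b.fun.reshape(-1,2).round(1).tolist())
for pit in (0,-.02,-.04,-.06):
    c=least_squares(lambda p:(proj(ci,T6([*p,pit,0]))-q).ravel(),[.594,.041,.445,.07],loss='soft_l1');print(pit,c.x.round(4),c.cost)
# scene: compare with home/tilt predictions
from plant import bot
cs=bot.camera_info("scene")
def t(p,Q): return R.from_euler('ZYX',[p[2],p[4],p[5]]).apply(np.array(Q)/1e3)+[p[0],p[1],p[3]]
Q=[[20,-8,50],[20,8,50],[28,25,22],[28,-25,22],[-28,25,22]]
for n,o in(("v",[(281,155),(342,184),(373,357),(183,250),(565,247)]),("x",[(268,177),(330,205),(366,378),(176,272),(552,243)])): print(n,(np.array(o)/[7,6.5]+[268,240]-.4).round(1).tolist())
for pit in(0,-.035,-.07): print(pit,proj(cs,t([.594,.041,.446,.068-.02*pit,pit,0],Q)).round(1).tolist())
```

```text
[ 0.594   0.0413  0.4453  0.0651 -0.0101  0.0011] 1.9724999823723988
[[-0.9, 0.3], [0.6, 0.3], [-0.5, -0.0], [0.6, 0.0], [-0.4, -0.9], [0.5, -0.9], [0.3, 0.3], [-0.0, 0.4], [-0.0, 0.2], [-0.1, 0.2], [0.1, -0.2], [-0.1, -0.1]]
0 [0.5938 0.0411 0.4455 0.0651] 2.2157101422529433
-0.02 [0.5943 0.0413 0.4455 0.0651] 2.2088289250141675
-0.04 [0.5947 0.0416 0.4455 0.065 ] 3.7689535034076114
-0.06 [0.5951 0.0418 0.4455 0.0649] 6.07184005738835
v [[307.7, 263.4], [316.5, 267.9], [320.9, 294.5], [293.7, 278.1], [348.3, 277.6]]
x [[305.9, 266.8], [314.7, 271.1], [319.9, 297.8], [292.7, 281.4], [346.5, 277.0]]
0 [[304.8, 264.6], [314.0, 269.4], [320.0, 295.0], [291.8, 279.5], [347.6, 274.9]]
-0.035 [[305.7, 263.2], [314.9, 267.9], [320.4, 293.7], [292.1, 278.2], [348.0, 274.9]]
-0.07 [[306.6, 261.7], [315.8, 266.5], [320.8, 292.4], [292.5, 277.0], [348.3, 274.8]]
```

Run:
```python
from plant import bot
print(bot.current_force(),bot.current_time())
bot.close_job()
```

```text
[ 0.24251618 -0.38502961  0.05514683] 43.6583
the job is handed in; nothing more can be done
```

The plate is on the three-ball mount with its nose at the nose end and released, and I handed the job in at 43.7 s. By my last pictures it is fully home, but no verdict came back.

**How it went**
- **Lowering:** I gripped the plate by its block, lifted it and lowered it in small steps. It met the rollers at about the height I expected, with a peak push of about 21 N. It pivoted in the pads, so only the tail end snapped in.
- **First two presses on the nose:** These left the nose 0.07 to 0.08 rad high. On the second the finger felt a firm stop at about 13 N, yet the picture still showed a tilt. I think the fingertip was keeping the nose roller from closing.
- **Final press:** Pressing on the nose end of the block's top, up to 15 N, brought the nose down.

**Last checks**
- **Level:** The wrist-camera fit gives a tilt of about 0.01 rad, and values from 0 to 0.02 rad fit almost equally well.
- **Position:** The plate's centre is within about 0.5 mm of my estimate of the mount's centre, and its heading is within 0.001 rad of it.
- **Rollers:** The nose roller lies over its edge in the last wrist and scene pictures. The tail roller was hidden in the last wrist picture. Earlier views and the last scene picture show it over its edge.
- **Released:** The gripper was clear above the plate, with essentially no force on the tool.

**Not confirmed**
- I had no direct reading of the arm angles or of the force holding the plate down.
- Scene-camera heights differed from the wrist camera's by a few millimetres. I relied on how the scene picture changed between presses, which matched a tilt correction of about 0.07 rad.
- The spanner, tape roll and chuck key were not deliberately approached, but I did not measure their positions again at the end.

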